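Key the round wooden lid onto its box and press it home

ROBOT

A 6-joint arm with a two-finger parallel gripper is mounted at the origin on the work surface. World frame = base frame: x ahead of the robot, y to its left, z up, the work surface at z = 0. Lengths are in m, angles in rad, forces in N, time in s.
With the tool pointing down it reaches from about 0.35 to 0.975 m from the base axis. Payload 4.9 kg.
Tool frame: the origin (TCP) lies at the very end of the fingers, on their centre line; the grasp point (between the pads) lies 19 mm behind it; x points along the fingers, z is the direction in which the jaws open and shut, and the axes are right-handed (so a half turn about x gives the same grasp; the last joint's range is limited). The gripper opens to 85 mm and grips with 20 to 120 N. Pads are 22 mm wide; open, the fingers measure 114 mm over their backs; the gripper's body (76 mm by 85 mm) begins 54 mm behind the grasp point. The pads swing forward as they close: fully open they stand 13 mm farther back than shut.
Start: joints at [-1.245, 0.053, 1.613, -0, 1.476, -0.119], TCP at [0.269, -0.564, 0.231] pointing down, gripper open.
Joint ranges: [-3.01, 3.01], [-1.01, 2.22], [0.06, 2.58], [-1.02, 4.17], [0.09, 2.62], [-3.14, 3.14]. Speed limits (rad/s): [2.57, 2.57, 3.14, 3.14, 3.14, 3.14].

INTERFACE

Orientations are given as a unit quaternion [w, x, y, z].
In Python, from plant import manip, vision, job gives the robot as it stands.
- The arm moves only by the tool servo_tool, never from a script. Its arguments are lists of equal length, an entry for each row: "twist": the turn, a rotation vector about the world's x, y, z in rad, a list of three; "xyz": the shift along the world's x, y, z in cm, a list of three; "fingers": the opening, from 0 (shut) to 1 (fully open). In form: {"twist": [[wx, wy, wz], ...], "xyz": [[x, y, z], ...], "fingers": [fingers, ...]}. A call has 1 to 8 rows; each row shifts and turns the commanded pose from where the row before left it; what a row does not reach is not made up. A row lasts 1/8 s, in which the tool goes at most 62.5 mm and 10.7 degrees, less where a joint would pass 70% of its speed; a pose out of reach is approached as far as the arm can. A call with a gripper value outside its range is refused whole. The fingers move at their own pace and stop on an object; the grip force is fixed at half the most. Time passes only in rows, so rows that do not move let the fingers close. It gives the time, the measured TCP pose, the force and the opening at its end, in the units of the state.
- manip.state(): the state, without advancing time (a new reading comes with each control period).
- vision.grab_frame(name): name is "scene" or "top"; returns the picture (480x640x3 uint8, red, green, blue); there is no depth.
- vision.get_calibration(name): a dict with "camera_matrix" (3x3 intrinsics, pixels), "origin" and "orientation" of the camera in the world. Camera axes: x right, y up, looking along -z (the intrinsics and any distortion apply to the point x, -y, -z); pixel columns grow to the right and rows downward; lengths in m; the calibration is good to about 2 mm. A picture is of the moment at which its call begins. get_calibration takes no time and is no camera call.
- job.job_done(): hands the job in, once; it reports no verdict.
Trained networks look in the newest picture that a camera, given by its name, has taken for a name from the list of things; names that differ only in an ending like _2 or _b are one class to them, and where a whole thing is asked for, a point or a joint stands for the part that bears it (a point fixed in the world has none). Each returns a list of dicts, best first, with "score" (0 to 1); they miss things now and then, are a little off and sometimes report something else, mostly with a low value. They report only what shows in the picture. A call takes as long as a camera call. They do not tell look-alikes from the thing itself.
- vision.spot_in(camera, label): "extent" ([centre column, centre row, width, height] in pixels, round what is visible of it).
The state is a dict: "time": time; "joint_pos": joint angles; "joint_vel": joint speeds; "joint_efforts": joint torques, N m; "tool_pos": TCP position; "tool_rot": TCP orientation; "contact_force": force on the tool from outside, world axes, zero at the start; "ft_torque": the same for the moment, N m; "gripper_width": opening from 0.0 (shut) to 1.0 (fully open).
Only numpy, scipy, OpenCV 4.12 (cv2) and the standard library are available. Lean on these libraries where they do the work, as an engineer would, in place of code of your own. Each camera call takes 0.05 s, during which the arm holds its last target.

TASK

The lid of the round wooden box is sitting high because the notch in its rim is not over the pin on the box's edge. Push the lid round with a fingertip until the notch meets the pin, then press it down so that it is fully home, flat on the box with the pin in the notch, and move clear. Do not lift, tip or pull the lid off, and leave the jar, the dowel and the block where they stand.

Things in the scene. Friction and masses are not known exactly. Their poses are not given: they have to be found in the camera images.
- box: round wooden box, fixed to the counter: upright drum 180 mm in diameter, 50 mm high, on a thin rubber foot 196 mm in diameter. Origin at the centre of its underside, z up; its +x axis points from the centre to the pin. A lug (34 mm wide, out to 112 mm from the centre, as high as the box) carries the pin
- plug (a joint): stiff cork plug in the middle of the box's top, 72 mm in diameter, that carries the lid: 0 m when it stands 11 mm out, 0.011 when level with the box's top. It slides down under about 8 N in all (lid's weight included), has no spring and stays where pushed. Its boss sits in a blind socket under the lid, so the lid turns about the box's axis with light friction and stays where left
- pin_tip (a point): tip of the steel pin that stands upright on the box's edge: 14 mm in diameter, 9 mm tall above the box's top, its upper 5 mm tapering to 6 mm; 90 mm from the box's axis, so that half of it shows outside the lid's rim. The point is the centre of its tip, 59 mm above the counter
- lid: round wooden lid, 180 mm in diameter, 14 mm thick, about 0.25 kg, loose on the plug. Origin at the centre of its underside; z up; +x points from the centre to the notch, and the peg stands on the -x side. The underside is 61 mm above the counter at the start (2 mm above the pin's tip), and 50 mm when fully home
- lid_notch (a point): middle of the mouth of the lid's rim notch, at the level of the lid's top face, 90 mm from the lid's centre. The notch is open to the outside, 22 mm wide at the rim, 18 mm deep and 17 mm wide at its inner end, towards the centre, and passes right through the lid
- lid_peg (a point): centre (half-way up) of the short wooden peg that stands upright on the lid's top face, 65 mm from the lid's centre, opposite the notch: 14 mm in diameter (18 mm at its foot), 25 mm tall. It is there to push against sideways
- lid_top (a point): centre of the lid's flat top face, 75 mm above the counter at the start and 64 mm when home; a place to press
- jar: glass jar with a black cap, 52 mm in diameter, 75 mm high, standing beside the box; origin at the centre of its underside. Leave it alone
- dowel: short round wooden dowel, 30 mm in diameter, 70 mm high, standing beside the box; origin at the centre of its underside. Leave it alone
- wedge: two-tone wooden block 45 x 60 mm, 65 mm high, standing beside the box; origin at the centre of its underside. Leave it alone
There are look-alikes about, which are no part of the job. There is more than one size of the lid; the job needs the smallest.

How it is judged:
By the outcome, as a careful person would: the job done as asked, in the order asked, and still so for the second after the job is handed in, with the robot touching nothing.
It also fails if it takes over 45 s, if anything falls off the work surface, if the arm or the gripper's body presses on something with over 40 N, if the wrist force passes 120 N, or if a joint passes its speed limit or range.

## Working session

There is one attempt and no reset: what is moved stays moved. The work goes in short steps, Python scripts to look and compute and a tool call to move; the robot and the scene stay as the last step left them, time stands still between calls to the robot, and variables do not carry over. Pictures are saved under pics/ and viewed, and the job is handed in when it is done.

Besides the shell and the picture viewer there is one more tool, called after "Emit:" by a JSON object that holds its "api" and its "payload". servo_tool: Moves the arm, as the interface text tells. Its arguments: {"type":"object","properties":{"twist":{"type":"array","items":{"type":"array","items":{"type":"number"}}},"xyz":{"type":"array","items":{"type":"array","items":{"type":"number"}}},"fingers":{"type":"array","items":{"type":"number"}}},"required":["twist","xyz","fingers"]}

```bash
mkdir -p pics; ls
python3 - <<'E'
from plant import manip, vision, job
import cv2
for n in ("scene","top"):
    im=vision.grab_frame(n); cv2.imwrite(f"pics/{n}0.png",im[:,:,::-1])
    print(n,vision.get_calibration(n))
    for l in ("lid","lid_peg","lid_notch","pin_tip","box","jar","dowel","wedge"):
        print(l,[(round(d["score"],2),[round(v) for v in d["extent"]]) for d in vision.spot_in(n,l)][:4])
print(manip.state())
E
```

```text
pics
scene {'camera_matrix': array([[444.66742562,   0.        , 314.19041462],
       [  0.        , 444.66742562, 243.48449257],
       [  0.        ,   0.        ,   1.        ]]), 'origin': array([1.06019608, 0.2323053 , 0.81672668]), 'orientation': array([0.53570184, 0.1932772 , 0.27876532, 0.77327703])}
lid [(0.75, [260, 274, 86, 74]), (0.72, [380, 379, 126, 124]), (0.69, [257, 173, 81, 66])]
lid_peg [(0.85, [381, 375, 121, 122]), (0.8, [261, 275, 87, 77]), (0.74, [257, 175, 86, 63])]
lid_notch [(0.96, [262, 276, 86, 74]), (0.91, [381, 376, 123, 126]), (0.66, [257, 173, 90, 63])]
pin_tip [(0.93, [264, 301, 92, 62]), (0.38, [260, 275, 91, 78])]
box [(0.6, [263, 301, 87, 63])]
jar [(0.56, [472, 294, 36, 39])]
dowel [(0.83, [149, 251, 23, 34])]
wedge [(0.64, [194, 201, 32, 31])]
top {'camera_matrix': array([[459.94656576,   0.        , 323.62324727],
       [  0.        , 459.94656576, 238.76641558],
       [  0.        ,   0.        ,   1.        ]]), 'origin': array([ 0.36188938, -0.00122973,  0.98649088]), 'orientation': array([ 0.70905967,  0.05132378, -0.05052571, -0.70146091
[... 471 characters left out ...]
': 0.9, 'joint_pos': array([-1.24501394e+00,  5.26864033e-02,  1.61285661e+00,  4.75637856e-06,
        1.47601279e+00, -1.19002830e-01]), 'joint_vel': array([ 1.62987105e-03,  1.06900816e-03,  2.13764771e-03,  8.11038215e-05,
       -8.77079089e-04,  1.49089757e-03]), 'joint_efforts': array([ 6.95874332e-04, -3.93677688e+01, -3.70467496e+01, -7.51235575e-05,
        4.12407071e-04, -6.50510387e-06]), 'tool_pos': array([ 0.26891387, -0.56418615,  0.23133797]), 'tool_rot': array([ 0.59797931,  0.37739751,  0.59795697, -0.37741134]), 'contact_force': array([ 0.29447867, -0.51448357, -0.10041121]), 'ft_torque': array([-0.00578532,  0.04486191, -0.02050416]), 'gripper_width': 1.0018959767336746}
```

View pics/scene0.png

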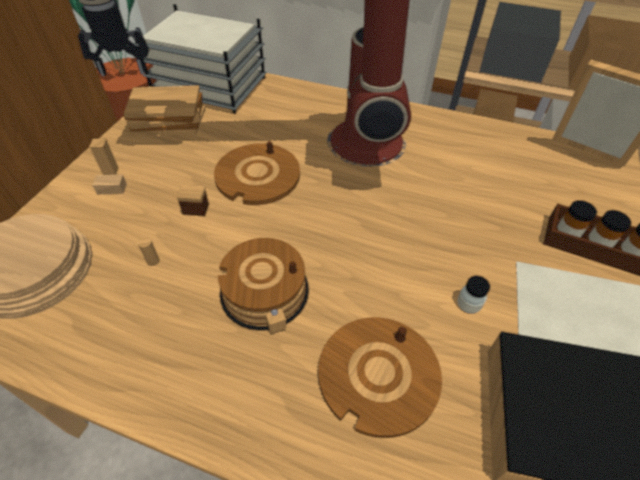

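View pics/top0.png

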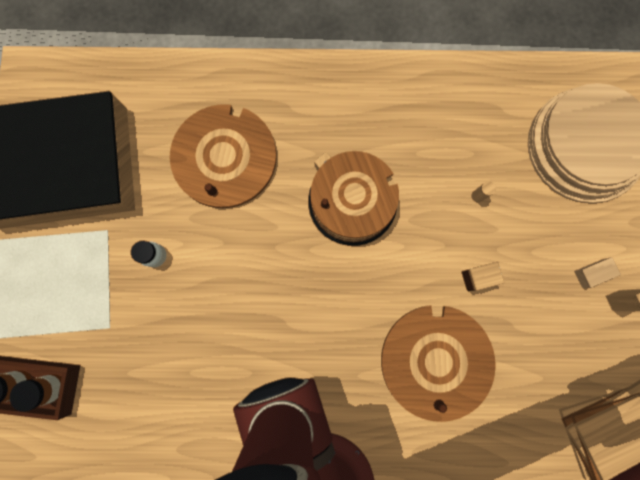

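Run:
```python
import cv2
a=cv2.imread("pics/top0.png")[140:260,290:420]; cv2.imwrite("pics/top0c.png",cv2.resize(a,(650,600),interpolation=cv2.INTER_CUBIC))
a=cv2.imread("pics/scene0.png")[225:345,200:330]; cv2.imwrite("pics/scene0c.png",cv2.resize(a,(650,600),interpolation=cv2.INTER_CUBIC))
```

```text
(no output)
```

View pics/top0c.png

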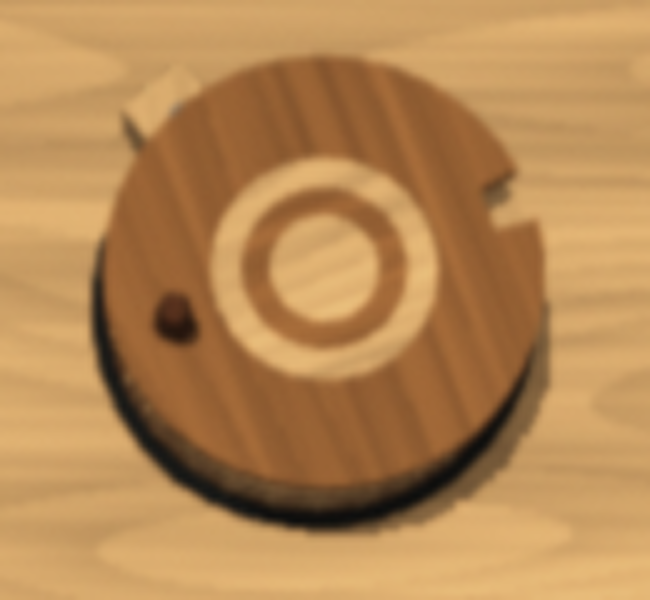

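View pics/scene0c.png

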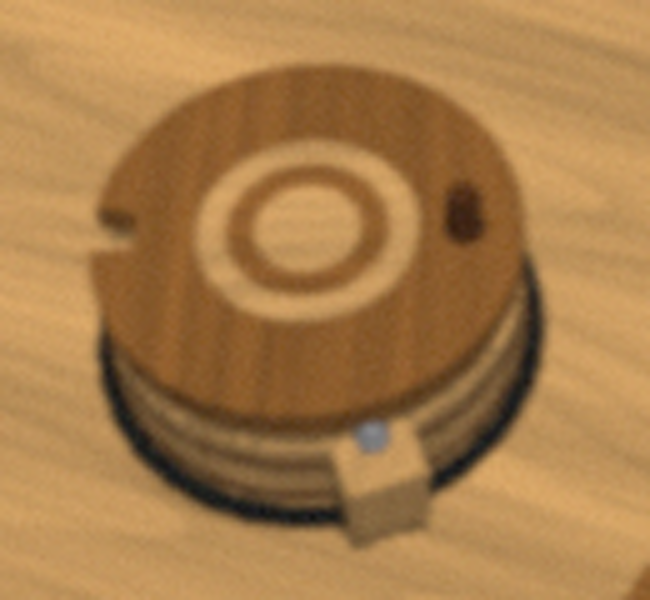

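The candidates for the lid are top (354,194), on the drum with lug and pin, and two larger loose lids at (223,157) and (437,362). The one on the box is the smallest: its notch shows at about (396,180), its peg at (325,204) and the lug with the pin at (323,161). Next I measure from both views.

```bash
cat > h.py <<'E'
import numpy as np, cv2
from scipy.spatial.transform import Rotation as R
from plant import manip, vision, job
def ray(cam,p):
    c=vision.get_calibration(cam);K=c["camera_matrix"];q=c["orientation"]
    d=np.array([(p[0]-K[0,2])/K[0,0],-(p[1]-K[1,2])/K[1,1],-1.])
    return np.array(c["origin"]),R.from_quat([q[1],q[2],q[3],q[0]]).apply(d)
def onz(cam,p,z):
    o,d=ray(cam,p);return o+d*(z-o[2])/d[2]
def tri(pt,ps):
    o1,d1=ray("top",pt);o2,d2=ray("scene",ps);d1/=np.linalg.norm(d1);d2/=np.linalg.norm(d2)
    A=np.stack([d1,-d2],1);s=np.linalg.lstsq(A,o2-o1,rcond=None)[0]
    a=o1+s[0]*d1;b=o2+s[1]*d2;return (a+b)/2,np.linalg.norm(a-b)
def proj(cam,X):
    c=vision.get_calibration(cam);K=c["camera_matrix"];q=c["orientation"]
    v=R.from_quat([q[1],q[2],q[3],q[0]]).inv().apply(np.asarray(X,float)-c["origin"])
    return K[0,0]*v[...,0]/-v[...,2]+K[0,2],-K[1,1]*v[...,1]/-v[...,2]+K[1,2]
E
python3 - <<'E'
from h import *
np.set_printoptions(precision=4,suppress=True)
T=lambda u,v:(290+u/5,140+v/5); S=lambda u,v:(200+u/5,225+v/5)
P={"centre":((325,267),(307,228)),"peg_top":((175,300),(464,187)),"notch":((529,198),(98,231)),"pin":((178,107),(373,430))}
for k,(t,s) in P.items(): print(k,tri(T(*t),S(*s)))
for cam,F,i in (("top",T,0),("scene",S,1)):
    c=onz(cam,F(*P["centre"][i]),.075)
    print(cam,c)
    for k,z in(("peg_top",.1),("notch",.075),("pin",.059)):
        d=(onz(cam,F(*P[k][i]),z)-c); print(k,d,np.hypot(*d[:2]),np.degrees(np.arctan2(d[1],d[0])))
for n,tp,sp in (("jar",(148,252),(472,294)),("dowel",(485,194),(149,251)),("wedge",(482,275),(194,201))): print(n,tri(tp,sp))
# bigger lids
for p in ((223,157),(437,362)): print(onz("top",p,.014))
E
```

```text
centre (array([ 0.5887, -0.0619,  0.0715]), np.float64(0.0011564395668194104))
peg_top (array([ 0.567 , -0.0001,  0.1015]), np.float64(0.0027082785994686875))
notch (array([ 0.6189, -0.1449,  0.0685]), np.float64(0.0033242462454548555))
pin (array([ 0.6602, -0.0014,  0.0575]), np.float64(0.0009018484876542567))
top [ 0.588  -0.0622  0.075 ]
peg_top [-0.0202  0.0608  0.025 ] 0.06406586158845552 108.35723681735253
notch [ 0.0298 -0.0832  0.    ] 0.08837816588777461 -70.32154829290616
pin [ 0.0718  0.0604 -0.016 ] 0.09385171412045272 40.058019069908276
scene [ 0.5907 -0.06    0.075 ]
peg_top [-0.0251  0.0606  0.025 ] 0.06564607485214195 112.52352881980782
notch [ 0.0317 -0.08    0.    ] 0.08600664205075344 -68.40265224211838
pin [ 0.0701  0.0595 -0.016 ] 0.09190011402182252 40.31230427060466
jar (array([0.4681, 0.3624, 0.0392]), np.float64(0.00369238199932512))
dowel (array([ 0.6008, -0.3419,  0.028 ]), np.float64(0.0020967240527210566))
wedge (array([ 0.4274, -0.3269,  0.0315]), np.float64(0.003738618233481794))
[0.6819 0.2233 0.014 ]
[ 0.2495 -0.2353  0.014 ]
```

Run:
```python
from h import *
s=manip.state();q=s["tool_rot"];print(np.round(R.from_quat([q[1],q[2],q[3],q[0]]).as_matrix(),3),s["time"])
```

```text
[[ 0.     0.903  0.43 ]
 [-0.     0.43  -0.903]
 [-1.     0.     0.   ]] 0.9
```

Emit:
{"api": "servo_tool", "payload": {"twist": [[0,0,-0.012],[0,0,-0.012],[0,0,-0.012],[0,0,-0.012],[0,0,-0.012],[0,0,-0.012],[0,0,-0.012],[0,0,-0.012]], "xyz": [[2.7,4.7,0],[2.7,4.7,0],[2.7,4.7,0],[2.7,4.7,0],[2.7,4.7,0],[2.7,4.7,0],[2.7,4.7,0],[2.7,4.7,0]], "fingers": [0,0,0,0,0,0,0,0]}}

```text
time: 1.9
tool_pos: [0.4856, -0.1866, 0.2316]
tool_rot: [0.579, 0.406, 0.579, -0.406]
contact_force: [0.1, -0.7, -0.1]
gripper_width: -0.004
```

Emit:
{"api": "servo_tool", "payload": {"twist": [[0,0,0],[0,0,0],[0,0,0],[0,0,0],[0,0,0],[0,0,0],[0,0,0]], "xyz": [[2.7,4.7,0],[2.7,4.7,0],[2.7,4.7,0],[2.7,4.7,0],[0.7,1.2,0],[0,0,0],[0,0,0]], "fingers": [0,0,0,0,0,0,0]}}

```text
time: 2.78
tool_pos: [0.5995, 0.0106, 0.2312]
tool_rot: [0.579, 0.406, 0.579, -0.406]
contact_force: [-0.4, 0.4, -0.1]
gripper_width: -0.003
```

Emit:
{"api": "servo_tool", "payload": {"twist": [[0,0,0],[0,0,0],[0,0,0],[0,0,0]], "xyz": [[0,0,-4],[0,0,-4],[0,0,-4],[0,0,0]], "fingers": [0,0,0,0]}}

```text
time: 3.28
tool_pos: [0.5965, 0.0107, 0.1074]
tool_rot: [0.576, 0.405, 0.581, -0.408]
contact_force: [-0.2, 0.1, 0.8]
gripper_width: -0.003
```

Run:
```python
from h import *
s=manip.state();t=s["tool_pos"];print(t)
out=[]
for n,(r0,r1,c0,c1) in (("scene",(195,345,190,340)),("top",(125,275,285,435))):
    im=vision.grab_frame(n)[:,:,::-1].copy()
    im=cv2.resize(im[r0:r1,c0:c1],(400,400),interpolation=cv2.INTER_CUBIC)
    u,v=proj(n,t);k=400/150
    cv2.circle(im,(int((u-c0)*k),int((v-r0)*k)),3,(0,0,255),1)
    out.append(im)
cv2.imwrite("pics/a1.png",np.hstack(out))
```

```text
[0.59652076 0.01074078 0.10735883]
```

View pics/a1.png

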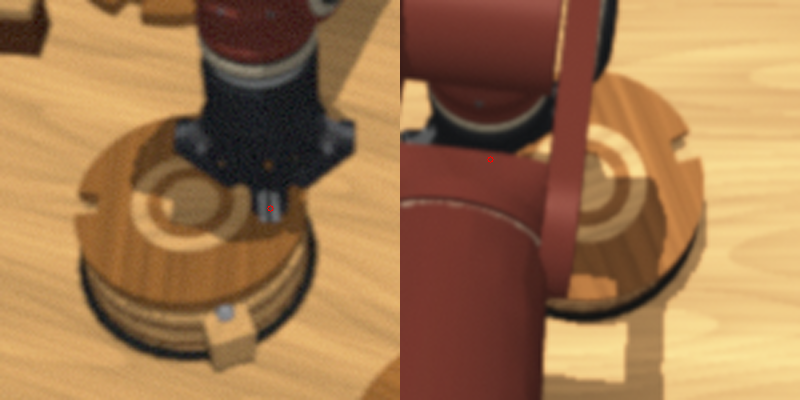

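Emit:
{"api": "servo_tool", "payload": {"twist": [[0,0,0],[0,0,0],[0,0,0],[0,0,0]], "xyz": [[0.3,0.1,-1.2],[0,0,-1.2],[0,0,0],[0,0,0]], "fingers": [0,0,0,0]}}

```text
time: 3.88
tool_pos: [0.603, 0.0129, 0.0873]
tool_rot: [0.579, 0.406, 0.579, -0.406]
contact_force: [0.4, -0.3, 0.3]
gripper_width: 0.002
```

Run:
```python
from h import *
c=np.array([.589,-.0615])
def T(a,off=18):
    a=np.radians(a);return c+.065*np.array([np.cos(a),np.sin(a)])-off/1000*np.array([-np.sin(a),np.cos(a)])
print(T(110))
for a in range(110,220,5): print(a,np.round((T(a+5)-T(a))*100,2),np.round(T(a+5),4))
```

```text
[0.58368316 0.00573638]
110 [-0.58 -0.07] [0.5778 0.005 ]
115 [-0.58 -0.12] [0.5721 0.0038]
120 [-0.56 -0.17] [0.5665 0.0021]
125 [-0.55 -0.22] [ 5.61e-01 -1.00e-04]
130 [-0.52 -0.27] [ 0.5558 -0.0028]
135 [-0.5  -0.31] [ 0.5508 -0.0059]
140 [-0.47 -0.35] [ 0.5461 -0.0095]
145 [-0.44 -0.39] [ 0.5417 -0.0134]
150 [-0.4  -0.43] [ 0.5377 -0.0177]
155 [-0.36 -0.46] [ 0.5341 -0.0224]
160 [-0.32 -0.49] [ 0.5309 -0.0273]
165 [-0.28 -0.52] [ 0.5281 -0.0325]
170 [-0.23 -0.54] [ 0.5258 -0.0379]
175 [-0.18 -0.56] [ 0.524  -0.0435]
180 [-0.13 -0.57] [ 0.5227 -0.0492]
185 [-0.08 -0.58] [ 0.5219 -0.0551]
190 [-0.03 -0.59] [ 0.5216 -0.0609]
195 [ 0.02 -0.59] [ 0.5218 -0.0668]
200 [ 0.07 -0.58] [ 0.5225 -0.0727]
205 [ 0.12 -0.58] [ 0.5237 -0.0784]
210 [ 0.17 -0.56] [ 0.5254 -0.084 ]
215 [ 0.22 -0.55] [ 0.5276 -0.0895]
```

Emit:
{"api": "servo_tool", "payload": {"twist": [[0,0,0],[0,0,0],[0,0,0],[0,0,0]], "xyz": [[-0.6,-0.2,-0.4],[-0.7,-0.3,0],[-0.4,-0.1,0],[0,0,0]], "fingers": [0,0,0,0]}}

```text
time: 4.38
tool_pos: [0.5856, 0.0067, 0.0834]
tool_rot: [0.579, 0.406, 0.579, -0.406]
contact_force: [0.3, -0.8, -0.3]
gripper_width: 0.003
```

Emit:
{"api": "servo_tool", "payload": {"twist": [[0,0,0.087],[0,0,0.087],[0,0,0.087],[0,0,0.087],[0,0,0.087],[0,0,0.087],[0,0,0.087],[0,0,0]], "xyz": [[-0.7,-0.15,0],[-0.6,-0.1,0],[-0.56,-0.17,0],[-0.55,-0.22,0],[-0.52,-0.27,0],[-0.5,-0.31,0],[-0.47,-0.35,0],[0,0,0]], "fingers": [0,0,0,0,0,0,0,0]}}

```text
time: 5.38
tool_pos: [0.5469, -0.009, 0.0835]
tool_rot: [0.674, 0.214, 0.674, -0.214]
contact_force: [0.1, 0.4, -0.4]
gripper_width: 0.002
```

```bash
cat > look.py <<'E'
from h import *
import sys
t=manip.state()["tool_pos"];out=[]
for n,(r0,r1,c0,c1) in (("scene",(195,345,190,340)),("top",(125,275,285,435))):
    im=vision.grab_frame(n)[:,:,::-1].copy()
    cv2.imwrite(f"pics/{sys.argv[1]}_{n}.png",im)
    out.append(cv2.resize(im[r0:r1,c0:c1],(400,400),interpolation=cv2.INTER_CUBIC))
cv2.imwrite(f"pics/{sys.argv[1]}.png",np.hstack(out))
E
python3 look.py a2
```

```text
(no output)
```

View pics/a2.png

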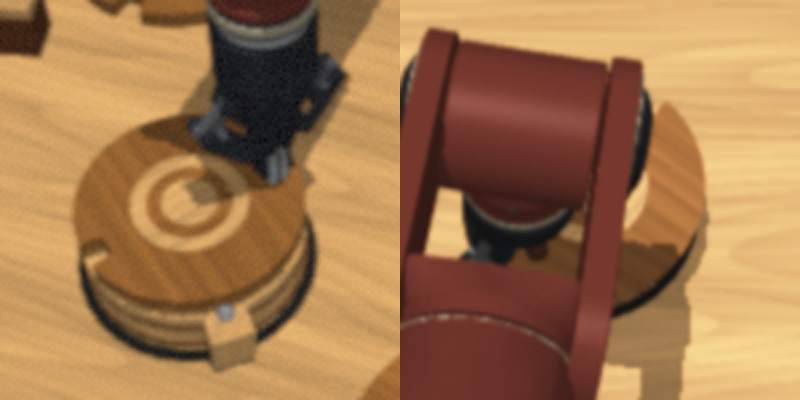

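The lid is turning: the notch in the scene crop moved from (87,205) to (93,255), and the lid still sits high. I'll keep pushing.

Emit:
{"api": "servo_tool", "payload": {"twist": [[0,0,0.087],[0,0,0.087],[0,0,0.087],[0,0,0.087],[0,0,0.087],[0,0,0.087],[0,0,0.087],[0,0,0.087]], "xyz": [[-0.44,-0.39,0],[-0.4,-0.43,0],[-0.36,-0.46,0],[-0.32,-0.49,0],[-0.28,-0.52,0],[-0.23,-0.54,0],[-0.18,-0.56,0],[-0.13,-0.57,0]], "fingers": [0,0,0,0,0,0,0,0]}}

```text
time: 6.48
tool_pos: [0.5237, -0.0484, 0.0835]
tool_rot: [0.707, -0.03, 0.706, 0.03]
contact_force: [0.5, 0.7, 0.9]
gripper_width: -0.003
```

Emit:
{"api": "servo_tool", "payload": {"twist": [[0,0,0.087],[0,0,0.087],[0,0,0.087],[0,0,0],[0,0,0]], "xyz": [[-0.08,-0.58,0],[-0.03,-0.59,0],[0.02,-0.59,0],[0,0,0],[0,0,0]], "fingers": [0,0,0,0,0]}}

```text
time: 7.1
tool_pos: [0.5227, -0.0659, 0.0833]
tool_rot: [0.697, -0.12, 0.697, 0.121]
contact_force: [-0.4, -0.2, -0.7]
gripper_width: -0.003
```

```bash
python3 look.py a3
```

```text
(no output)
```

View pics/a3.png

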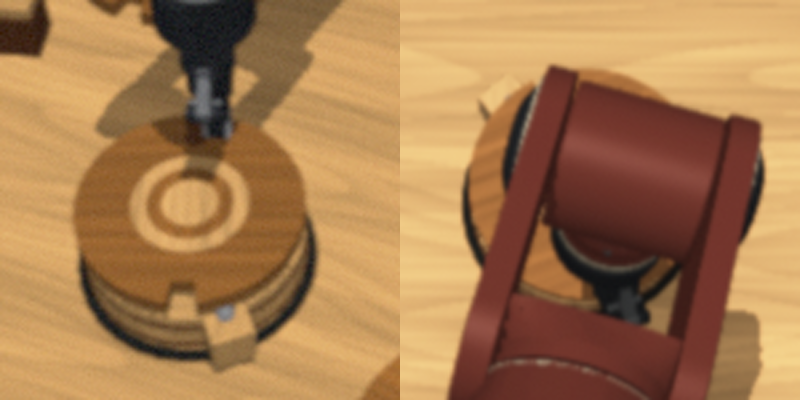

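```bash
cat > zoom.py <<'E'
import cv2,sys
a=cv2.imread(f"pics/{sys.argv[1]}_scene.png")[285:345,230:300]
cv2.imwrite(f"pics/{sys.argv[1]}_z.png",cv2.resize(a,(700,600),interpolation=cv2.INTER_CUBIC))
E
python3 zoom.py a3
```

```text
(no output)
```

View pics/a3_z.png

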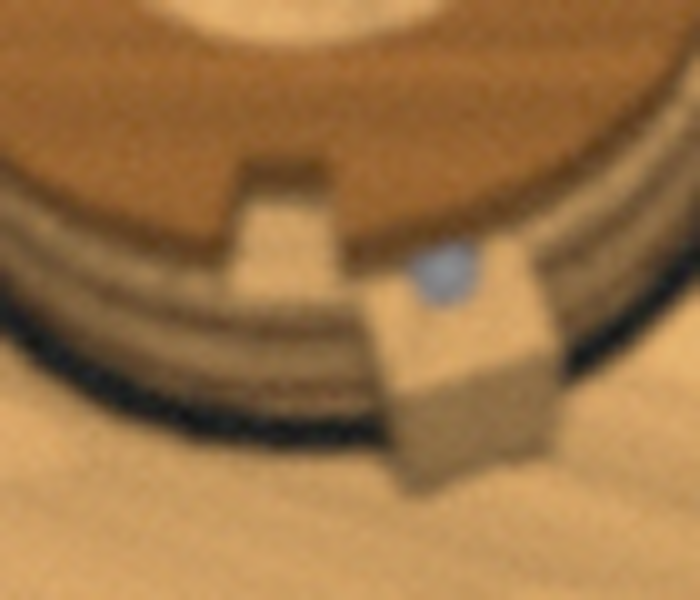

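Run:
```python
from h import *
S=lambda u,v:(230+u/10,285+v/10)
c=onz("scene",(200+307/5,225+228/5),.075)
print(c)
for n,p,z in (("L",(228,240),.075),("R",(343,242),.075),("iL",(245,162),.075),("iR",(325,165),.075),("pin",(447,258),.059),("lug",(479,371),.05)):
    d=onz("scene",S(*p),z)-c;print(n,round(np.hypot(*d[:2]),4),np.degrees(np.arctan2(d[1],d[0])))
```

```text
[ 0.59073371 -0.05995611  0.075     ]
L 0.0922 14.55440515559232
R 0.093 28.3434483336953
iL 0.0744 14.48421232290493
iR 0.0751 26.53795794954364
pin 0.0915 40.508932936580266
lug 0.1127 40.269285171058044
```

Notch at about 21°, pin at 40.4°, so about 19° remain. I'll push 17° and then look again.

Emit:
{"api": "servo_tool", "payload": {"twist": [[0,0,0.087],[0,0,0.087],[0,0,0.087],[0,0,0.035],[0,0,0],[0,0,0]], "xyz": [[0.07,-0.58,0],[0.12,-0.58,0],[0.17,-0.56,0],[0.08,-0.22,0],[0,0,0],[0,0,0]], "fingers": [0,0,0,0,0,0]}}

```text
time: 7.95
tool_pos: [0.527, -0.0853, 0.0833]
tool_rot: [0.671, -0.222, 0.671, 0.222]
contact_force: [-0.0, -0.0, 0.2]
gripper_width: 0.003
```

```bash
python3 look.py a4; python3 zoom.py a4
```

```text
(no output)
```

View pics/a4_z.png

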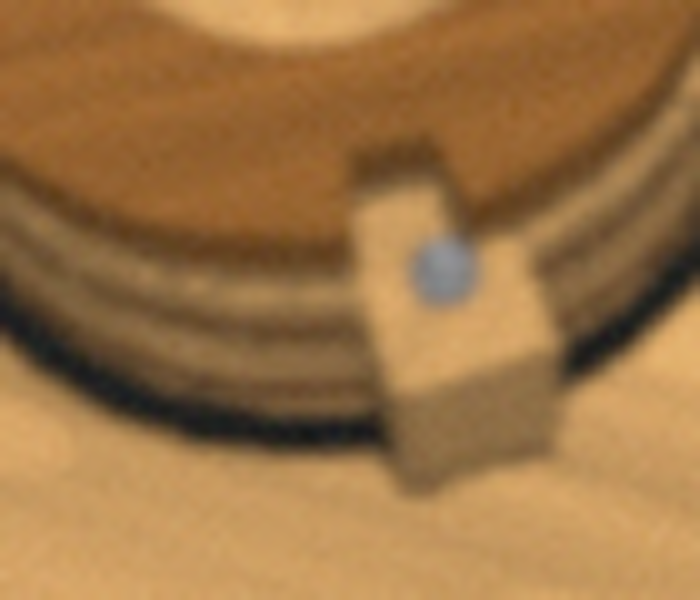

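```bash
cat > ang.py <<'E'
from h import *
import sys
S=lambda u,v:(230+u/10,285+v/10)
c=onz("scene",(200+307/5,225+228/5),.075)
def draw(im_name,a,out):
    im=cv2.imread(im_name)[285:345,230:300];im=cv2.resize(im,(700,600),interpolation=cv2.INTER_CUBIC)
    def poly(pts,col,closed=False):
        u,v=proj("scene",pts);p=np.stack([(u-230)*10+4.5,(v-285)*10+4.5],1).astype(np.int32)
        cv2.polylines(im,[p],closed,col,1)
    z=float(sys.argv[4]) if len(sys.argv)>4 else .075
    r=np.radians(a);e=np.array([np.cos(r),np.sin(r)]);t=np.array([-e[1],e[0]])
    cc=c[:2]
    pts=[(*(cc+e*x+t*y),z) for x,y in ((.0893,.011),(.072,.0085),(.072,-.0085),(.0893,-.011))]
    poly(np.array(pts),(0,255,0))
    th=np.linspace(0,6.28,100);poly(np.stack([cc[0]+.09*np.cos(th),cc[1]+.09*np.sin(th),0*th+z],1),(255,255,0),True)
    r=np.radians(40.4);pc=cc+.09*np.array([np.cos(r),np.sin(r)])
    for rad,zz in((.003,.059),(.007,.054),(.007,.05)): poly(np.stack([pc[0]+rad*np.cos(th),pc[1]+rad*np.sin(th),0*th+zz],1),(0,0,255),True)
    cv2.imwrite(out,im)
draw(sys.argv[1],float(sys.argv[2]),sys.argv[3])
E
python3 - <<'E'
from h import *
S=lambda u,v:(230+u/10,285+v/10)
c=onz("scene",(200+307/5,225+228/5),.075)
for n,p,z in (("L",(353,240),.075),("R",(462,213),.075),("iL",(355,155),.075),("iR",(435,140),.075)):
    d=onz("scene",S(*p),z)-c;print(n,round(np.hypot(*d[:2]),4),np.degrees(np.arctan2(d[1],d[0])))
E
python3 ang.py pics/a4_scene.png 36.5 pics/a4_o.png
```

```text
L 0.0928 29.542345590506844
R 0.0926 42.91541276741309
iL 0.0736 31.14269304424426
iR 0.0748 43.36946826611781
```

View pics/a4_o.png

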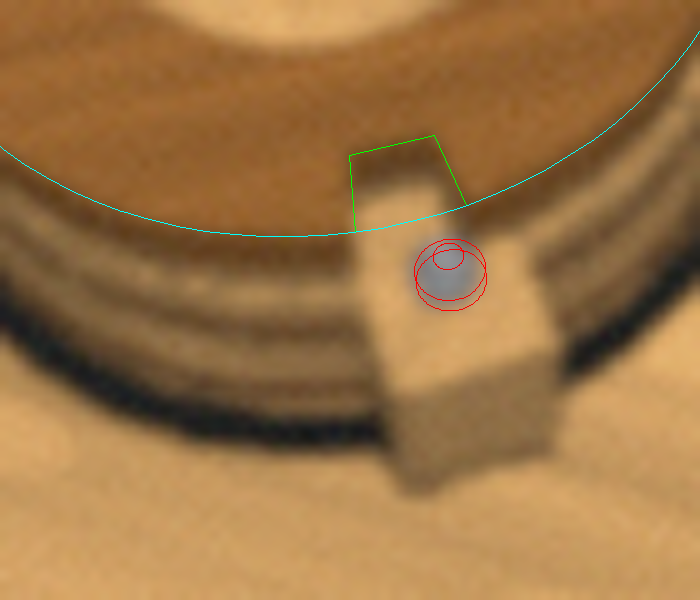

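Overlay fits: notch at 36.5°, pin at about 40.1°. I'll push 3.6° more.

Emit:
{"api": "servo_tool", "payload": {"twist": [[0,0,0.03],[0,0,0.03],[0,0,0],[0,0,0]], "xyz": [[0.08,-0.2,0],[0.08,-0.2,0],[0,0,0],[0,0,0]], "fingers": [0,0,0,0]}}

```text
time: 8.55
tool_pos: [0.5287, -0.0896, 0.0833]
tool_rot: [0.664, -0.243, 0.664, 0.242]
contact_force: [-0.6, -0.1, 0.6]
gripper_width: -0.004
```

```bash
python3 look.py a5; python3 ang.py pics/a5_scene.png 40.1 pics/a5_o.png
```

```text
(no output)
```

View pics/a5_o.png

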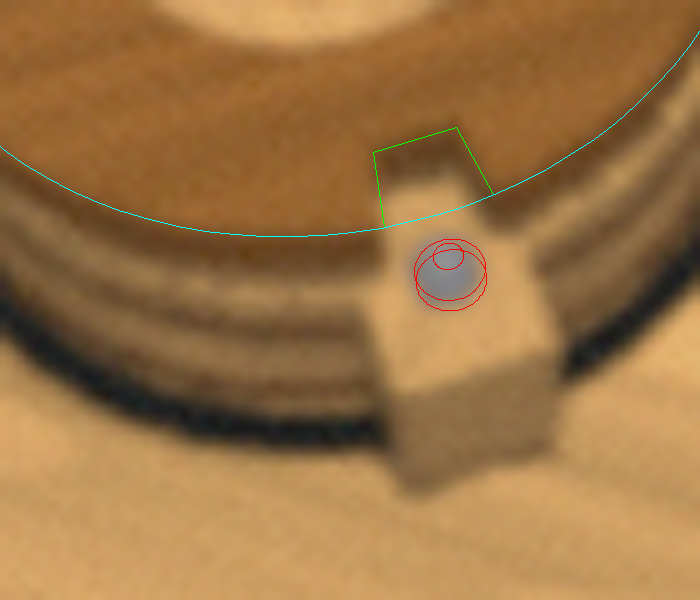

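Notch at 40° matches the pin. I back off the peg, rise and go over the centre.

Emit:
{"api": "servo_tool", "payload": {"twist": [[0,0,0],[0,0,0],[0,0,0],[0,0,0],[0,0,0],[0,0,0],[0,0,0],[0,0,0]], "xyz": [[-0.35,0.9,0],[-0.35,0.9,0],[0,0,1.5],[0,0,2.5],[3.4,0.5,0],[3.4,0.5,0],[0,0,0],[0,0,0]], "fingers": [0,0,0,0,0,0,0,0]}}

```text
time: 9.65
tool_pos: [0.5893, -0.0614, 0.1237]
tool_rot: [0.664, -0.243, 0.664, 0.243]
contact_force: [0.1, -1.1, -0.4]
gripper_width: -0.0
```

```bash
python3 look.py a6; python3 ang.py pics/a6_scene.png 40.1 pics/a6_o.png
```

```text
(no output)
```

View pics/a6_o.png

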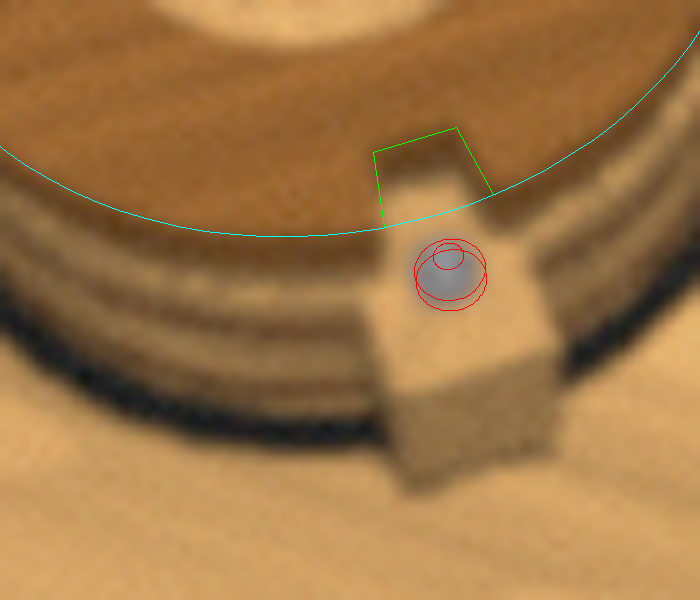

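View pics/a6.png

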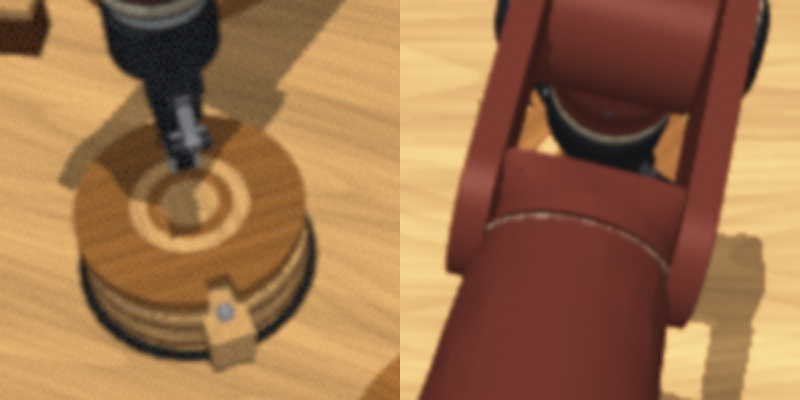

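The notch is still over the pin with the tool off the peg. I press down gently, aiming just above contact first.

Emit:
{"api": "servo_tool", "payload": {"twist": [[0,0,0],[0,0,0],[0,0,0],[0,0,0],[0,0,0],[0,0,0]], "xyz": [[0,0,-2],[0,0,-2],[0,0,-0.5],[0,0,-0.3],[0,0,-0.2],[0,0,0]], "fingers": [0,0,0,0,0,0]}}

```text
time: 10.5
tool_pos: [0.5902, -0.0616, 0.074]
tool_rot: [0.665, -0.243, 0.664, 0.242]
contact_force: [-1.6, 0.2, 1.4]
gripper_width: 0.001
```

Emit:
{"api": "servo_tool", "payload": {"twist": [[0,0,0],[0,0,0],[0,0,0],[0,0,0],[0,0,0]], "xyz": [[0,0,-0.2],[0,0,-0.2],[0,0,-0.2],[0,0,0],[0,0,0]], "fingers": [0,0,0,0,0]}}

```text
time: 11.12
tool_pos: [0.5902, -0.0616, 0.0683]
tool_rot: [0.665, -0.243, 0.664, 0.242]
contact_force: [-3.0, 1.0, 5.0]
gripper_width: 0.0
```

Emit:
{"api": "servo_tool", "payload": {"twist": [[0,0,0],[0,0,0],[0,0,0],[0,0,0]], "xyz": [[0,0,-0.2],[0,0,-0.2],[0,0,0],[0,0,0]], "fingers": [0,0,0,0]}}

```text
time: 11.62
tool_pos: [0.5903, -0.0616, 0.0642]
tool_rot: [0.665, -0.243, 0.664, 0.242]
contact_force: [-2.4, 1.1, 4.8]
gripper_width: -0.002
```

Emit:
{"api": "servo_tool", "payload": {"twist": [[0,0,0],[0,0,0],[0,0,0]], "xyz": [[0,0,-0.1],[0,0,0],[0,0,0]], "fingers": [0,0,0]}}

```text
time: 12.0
tool_pos: [0.5903, -0.0616, 0.064]
tool_rot: [0.664, -0.243, 0.664, 0.242]
contact_force: [-4.8, 0.6, 9.1]
gripper_width: 0.006
```

Bottomed at 0.064. I press slightly harder to make sure, then lift clear.

Emit:
{"api": "servo_tool", "payload": {"twist": [[0,0,0],[0,0,0],[0,0,0],[0,0,0]], "xyz": [[0,0,-0.1],[0,0,-0.1],[0,0,0],[0,0,0]], "fingers": [0,0,0,0]}}

```text
time: 12.5
tool_pos: [0.5903, -0.0616, 0.064]
tool_rot: [0.664, -0.243, 0.664, 0.242]
contact_force: [-10.7, 1.5, 19.9]
gripper_width: -0.001
```

```bash
python3 look.py a7; python3 ang.py pics/a7_scene.png 40.1 pics/a7_o.png .064
```

```text
(no output)
```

View pics/a7_o.png

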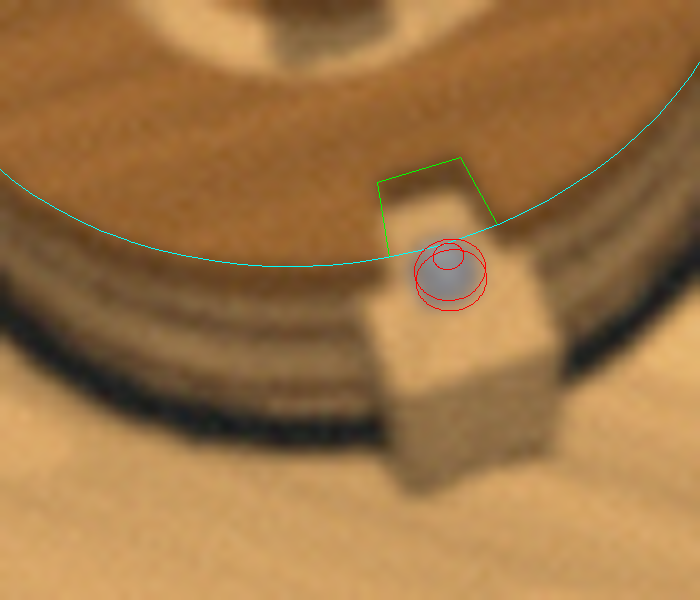

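The lid matches the 64 mm overlay, with the pin in the notch. Moving up and away.

Emit:
{"api": "servo_tool", "payload": {"twist": [[0,0,0],[0,0,0],[0,0,0],[0,0,0],[0,0,0],[0,0,0],[0,0,0],[0,0,0]], "xyz": [[0,0,0.3],[0,0,0.5],[0,0,3],[0,0,4],[0,0,5],[0,-4,2],[0,-5,0],[0,-5,0]], "fingers": [0,0,0,0,0,0,0,0]}}

```text
time: 13.6
tool_pos: [0.5898, -0.2028, 0.2085]
tool_rot: [0.664, -0.243, 0.664, 0.242]
contact_force: [-0.1, 0.8, 0.5]
gripper_width: 0.0
```

Emit:
{"api": "servo_tool", "payload": {"twist": [[0,0,0],[0,0,0],[0,0,0],[0,0,0],[0,0,0],[0,0,0],[0,0,0],[0,0,0]], "xyz": [[-1,-5,0],[-1,-5,0],[-1,-5,0],[-1,-5,0],[-1,-5,0],[-1,-4,0],[0,0,0],[0,0,0]], "fingers": [0,0,0,0,0,0,0,0]}}

```text
time: 14.6
tool_pos: [0.5296, -0.491, 0.2075]
tool_rot: [0.664, -0.242, 0.664, 0.243]
contact_force: [-0.5, 0.5, -0.3]
gripper_width: 0.002
```

```bash
python3 look.py a8; python3 ang.py pics/a8_scene.png 40.1 pics/a8_o.png .064
```

```text
(no output)
```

View pics/a8_o.png

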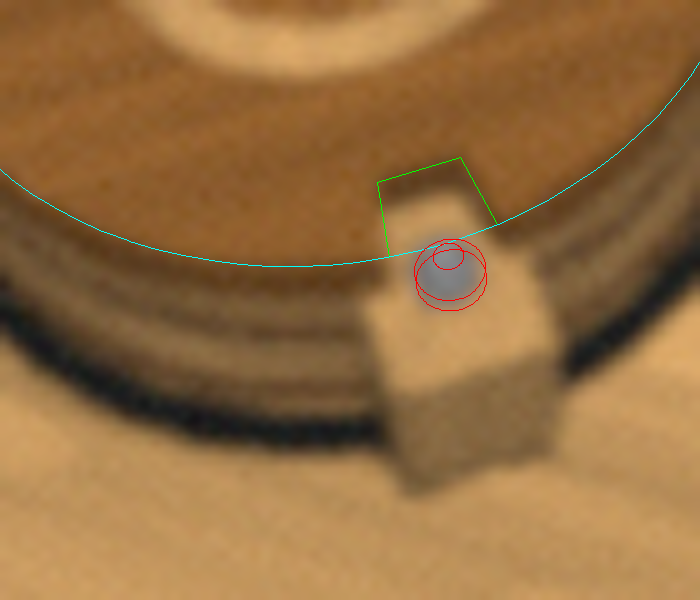

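View pics/a8.png

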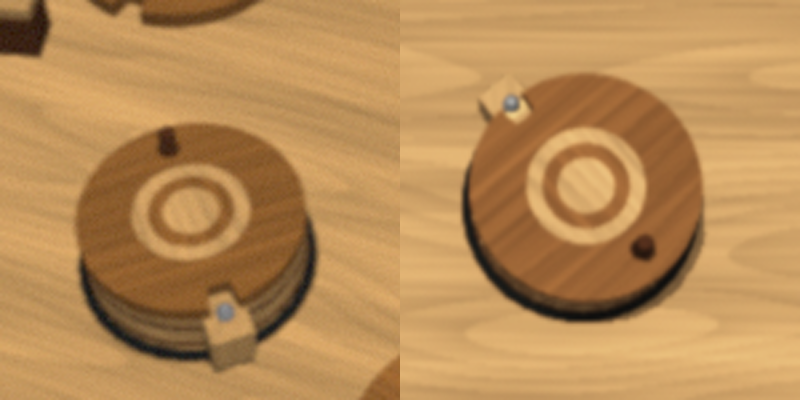

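View pics/a8_scene.png

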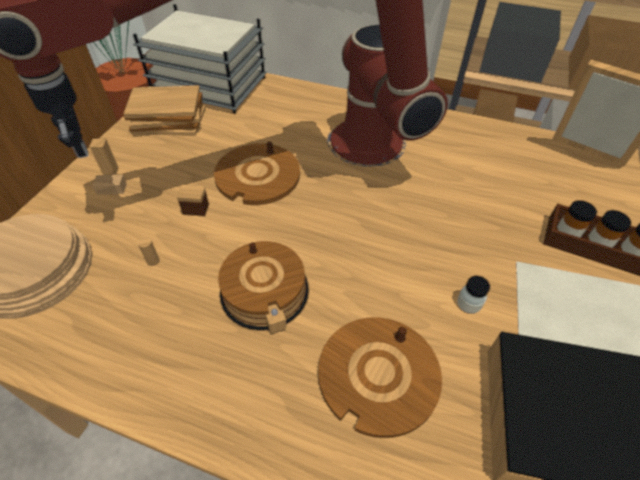

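Both views show the pin in the notch (scene (274,312), top about (327,163)) and the lid down at the 64 mm overlay. The jar, dowel and block have not moved, and the arm is clear.

```bash
python3 -c "
from plant import job,manip
print(manip.state()['contact_force']);print(job.job_done())"
```

```text
[ 0.91394476 -0.15863786  0.36196153]
the job is handed in; nothing more can be done
None
```

The lid is home: I pushed its peg round about 110° with the closed fingertips until the notch was over the pin. Then I backed off, pressed the centre of the lid down and moved clear. The job was handed in at about 14.7 s, with no verdict reported.

- **Seating:** the fingertip stopped at 64.0 mm and stayed there when I pressed up to about 20 N. Afterwards the scene picture fits the lid outline drawn at 64 mm, and both views show the pin in the notch.
- **Other objects:** the jar, dowel and block look unmoved in the final scene picture.
- **Disagreement:** the two cameras differed by about 2–3 mm on where the lid's centre is, which is about the calibration error. I turned the lid by the angle between notch and pin in the scene camera alone, so this did not matter.

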